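# Sweep the mitre offcuts into the scrap tray

## Robot

A 6-joint arm with a two-finger parallel gripper is mounted at the origin on the work surface. World frame = base frame: x ahead of the robot, y to its left, z up, the work surface at z = 0. Lengths are in m, angles in rad, forces in N, time in s.
With the tool pointing down it reaches from about 0.35 to 0.775 m from the base axis. Payload 7.3 kg.
Tool frame: the origin (TCP) lies at the very end of the fingers, on their centre line; the grasp point (between the pads) lies 19 mm behind it; z points along the fingers, y is the line along which they close (so a half turn about z gives the same grasp; the last joint's range is limited). The gripper opens to 92 mm and grips with 3 to 60 N. Pads are 19 mm wide; open, the fingers measure 130 mm over their backs; the gripper's body (75 mm by 190 mm) begins 47 mm behind the grasp point.
Start: joints at [-1.27, 0.342, 1.524, -0, 1.275, -0.146], TCP at [0.227, -0.473, 0.227] pointing down, gripper open.
Joint ranges: [-2.53, 2.53], [-0.77, 2.02], [0.04, 2.7], [-1, 4.14], [0.28, 2.66], [-3.11, 3.11]. Speed limits (rad/s): [2.57, 2.57, 3.14, 3.14, 3.14, 3.14].

## Interface

Orientations are given as a rotation vector (axis times angle).
In Python, from cell import sensors, snapshot, get_calibration, ticket gives the robot as it stands. The module is installed in compiled form; this text tells all that it offers.
- The arm moves only by the tool play_rows, never from a script. Its argument "commands" is a list of rows, each an object of numbers: "dx", "dy", "dz": the shift along the tool's x, y, z in cm; "turn": the turn about the tool's z in degrees; "hand": the finger opening in cm, from 0 to 9.18. In form: [{"dx": .., "dy": .., "dz": .., "turn": .., "hand": ..}, ...]. A call has 1 to 10 rows; each row is the pose to reach, as a shift and turn from the pose commanded when the call began, along the tool's axes at that moment; what a row does not reach only later rows make up. A row lasts 1/10 s, in which the tool goes at most 50 mm and 8.59 degrees, less where a joint would pass 70% of its speed; a pose out of reach is approached as far as the arm can. A call with a gripper value outside its range is refused whole. The fingers move at their own pace and stop on an object; "grip_force" is the grip in N (left out, the last holds). Time passes only in rows, so rows that repeat a pose let the fingers close. It gives the time, the measured TCP pose, the force, the opening and the grip force at its end, in the units of the state.
- sensors.sense(): the state, without advancing time (a new reading comes with each control period).
- snapshot(name): name is "scene" or "side" or "wrist"; returns (picture, depth): 420x560x3 uint8, blue, green, red; 420x560 float32, m along the optical axis (not along the pixel's ray), 0 where there is no reading.
- get_calibration(name): a dict with "camera_matrix" (3x3 intrinsics, pixels), "rvec" (rotation vector, rad) and "tvec" (3), from world to camera coordinates, as OpenCV has them; the wrist camera has in their place "mount" (4x4, takes a point from camera to tool coordinates, whose origin is the TCP and whose axes are the flange's). Camera axes: x right, y down, z forward; pixel columns grow to the right and rows downward; lengths in m; the calibration is good to about 2 mm. A picture is of the moment at which its call begins: read the wrist's pose just before it. get_calibration takes no time and is no camera call.
- ticket.sign_off(): hands the job in; it is judged then, once.
The state is a dict: "time_s": time; "joints": joint angles; "joint_vel": joint speeds; "joint_efforts": joint torques, N m; "ee_pos": TCP position; "eef_rot": TCP orientation; "ft_force": force on the tool from outside, world axes, zero at the start; "moment": the same for the moment, N m; "gripper_width": finger opening in m; "grasp_force": force on a finger pad.
Only numpy, scipy, OpenCV 4.12 (cv2) and the standard library are available. Lean on these libraries where they do the work, as an engineer would, in place of code of your own. Each camera call takes 0.05 s, during which the arm holds its last target. There are 200 camera calls.

## Task

Sweep the three short wooden moulding offcuts off the black mat into the steel scrap tray that stands against one side of it: push them across the mat with the fingertips until they drop over the edge, without picking any of them up. Leave the screwdriver, the blue spacer and everything else as they lie, and finish with all three offcuts in the tray.

Things in the scene. Friction and masses are not known exactly. Their poses are not given: they have to be found in the camera images.
- pad: Fixed steel plinth with a black rubber mat on top, 280 (its x) x 220 mm (its y), mat surface 45 mm above the bench. Origin: centre of its underside on the bench, z up. It is turned by up to about 9 degrees. On the mat lie three wooden offcuts, the screwdriver and the blue spacer, each in a strip of its own: the strips run along the plinth's y, about 52 mm from one to the next; which thing lies in which strip varies.
- tray: Fixed open steel scrap tray, 280 (x) x 110 (y) x 40 mm high, walls and floor 3 mm, against either the +y or the -y long side of the plinth (it varies), turned like the plinth. Its rim is 5 mm below the mat, so things pushed over that edge of the mat drop in; its centre is 166 mm from the plinth's centre and it runs the edge's full length. Origin: centre of its underside.
- rest: Fixed wooden moulding rest, 280 x 110 mm, 56 mm high in all (11 mm above the mat), against the side of the plinth opposite the tray. Origin: centre of its underside.
- offcut1_center (a point): A short offcut of light wooden picture moulding, 32 long (its x) x 24 wide (its y) x 18 mm high, with a step (rabbet) along one long side, 11 to 18 g, loose, lying on the mat at any yaw. This point is its centre, 9 mm above its underside.
- offcut2_center (a point): A short offcut of light wooden picture moulding, 32 long (its x) x 24 wide (its y) x 18 mm high, with a step (rabbet) along one long side, 11 to 18 g, loose, lying on the mat at any yaw. This point is its centre, 9 mm above its underside.
- offcut3_center (a point): A short offcut of light wooden picture moulding, 32 long (its x) x 24 wide (its y) x 18 mm high, with a step (rabbet) along one long side, 11 to 18 g, loose, lying on the mat at any yaw. This point is its centre, 9 mm above its underside.
- screwdriver: Loose screwdriver with a square amber handle, lying along the plinth's y on the mat: 119 mm long in all, from 55 mm towards its +y (handle, 60 long, 24 wide, 22 high) to 64 mm towards its -y (steel blade, 8 mm thick). Origin on its underside. To be left alone.
- spacer: Loose blue plastic offset spacer on the mat, a U-shaped block 20 (x) x 50 (y) mm, 30 mm high at its +y end and 18 mm at its -y end. Origin: centre of its underside. To be left alone.
- driver: Loose yellow battery point driver lying on its side on the bench right of the fixture, 210 x 178 x 50 mm high. Origin on its underside. To be left alone.
- tub: Loose round zinc tub of points on the bench left of the fixture, 84 mm across, 50 mm high. Origin: centre of its underside. To be left alone.
- hardboard: Loose hardboard backing square, 120 x 120 x 4 mm, flat on the bench right of the fixture. Origin: centre of its underside. To be left alone.
- chevron: Loose dark frame corner sample, two 120 mm legs at a right angle, 18 mm high, on the bench left of the fixture. Origin on the bench at the outside of its corner. To be left alone.
Not all that is in view belongs to the job. What is shaped like the part that bears offcut3_center but green is not meant.

How it is judged:
At the end, for the whole second after the job is handed in: The centre of each offcut lies within the tray's outline and less than 36 mm above the bench; screwdriver, spacer, point driver, tub, hardboard square and corner sample are each within 20 mm of where they started (x of offcut1_center in the frame of tray between -0.138 and 0.138 m and y of offcut1_center in the frame of tray between -0.053 and 0.053 m and z of each of offcut1_center, offcut2_center, offcut3_center in the frame of tray below 0.036 m and x of offcut2_center in the frame of tray between -0.138 and 0.138 m and y of offcut2_center in the frame of tray between -0.053 and 0.053 m and x of offcut3_center in the frame of tray between -0.138 and 0.138 m and y of offcut3_center in the frame of tray between -0.053 and 0.053 m and distance of each of screwdriver, spacer, driver, tub, hardboard, chevron from where it was at the start of the episode below 0.02 m); the robot touches nothing.
It fails at once if an offcut is lifted (its centre more than 28 mm above the mat; 9 mm as it lies) (height (world z) of any of offcut1_center, offcut2_center, offcut3_center above 0.073 m).
It fails at once if a thing that should be left alone is moved by more than 20 mm (distance of any of screwdriver, spacer, driver, tub, hardboard, chevron from where it was at the start of the episode above 0.02 m).
It also fails if it takes over 61 s, if anything falls off the work surface, if the arm or the gripper's body presses on something with over 40 N, if the wrist force passes 120 N, or if a joint passes its speed limit or range.

## Working session

There is one attempt and no reset: what is moved stays moved. The work goes in short steps, Python scripts to look and compute and a tool call to move; the robot and the scene stay as the last step left them, time stands still between calls to the robot, and variables do not carry over. Pictures are saved under pics/ and viewed, at most 10 in all, crops included, and the job is handed in when it is done.

Besides the shell and the picture viewer there is one more tool, called after ">>>" as name(argument=value, ...) on one line, values as JSON. play_rows: Moves the arm, as the interface text tells. Its arguments: {"type":"object","properties":{"commands":{"type":"array","items":{"type":"object","properties":{"dx":{"type":"number"},"dy":{"type":"number"},"dz":{"type":"number"},"turn":{"type":"number"},"hand":{"type":"number"}}}},"grip_force":{"type":"number"}},"required":["commands"]}

```bash
mkdir -p pics
cat > h.py <<'E'
import numpy as np, cv2
from cell import sensors, snapshot, get_calibration, ticket
def cam(n):
    c=get_calibration(n);K=np.array(c["camera_matrix"],float)
    if "mount" in c:
        s=sensors.sense();T=np.eye(4);T[:3,:3]=cv2.Rodrigues(np.array(s["eef_rot"],float))[0];T[:3,3]=s["ee_pos"]
        M=T@np.array(c["mount"]);return K,M[:3,:3],M[:3,3]
    R=cv2.Rodrigues(np.array(c["rvec"],float))[0];t=np.array(c["tvec"],float).ravel()
    return K,R.T,-R.T@t
def ray(c,uv,z):
    K,R,o=c;uv=np.atleast_2d(uv).astype(float)
    d=(R@np.linalg.inv(K)@np.c_[uv,np.ones(len(uv))].T).T
    return o+d*((z-o[2])/d[:,2])[:,None]
def cloud(c,dep):
    K,R,o=c;v,u=np.mgrid[:dep.shape[0],:dep.shape[1]]
    p=np.stack([(u-K[0,2])/K[0,0]*dep,(v-K[1,2])/K[1,1]*dep,dep],-1)
    return p@R.T+o
E
python3 - <<'E'
from h import *
for n in ("scene","side"):
    c=cam(n);p,d=snapshot(n);cv2.imwrite(f"pics/{n}0.png",p);np.savez(f"{n}0.npz",p=p,d=d);print(n,c[2],c[0][0,0])
s=sensors.sense();print(s["time_s"],s["ee_pos"],s["eef_rot"],s["gripper_width"])
E
```

```text
scene [ 1.22178259 -0.63524743  0.99000035] 488.4398109544727
side [0.02320817 0.99422716 0.98951572] 496.05184055752915
0.1 [ 0.22675697 -0.47311762  0.22613833] [-3.06224460e+00 -6.95679195e-01  1.33127160e-04] 0.09155382760754811
```

View pics/scene0.png

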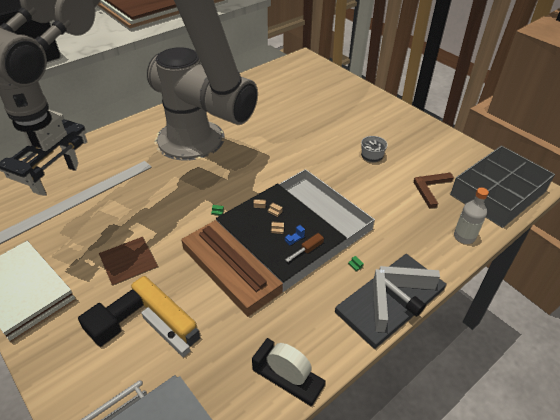

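View pics/side0.png

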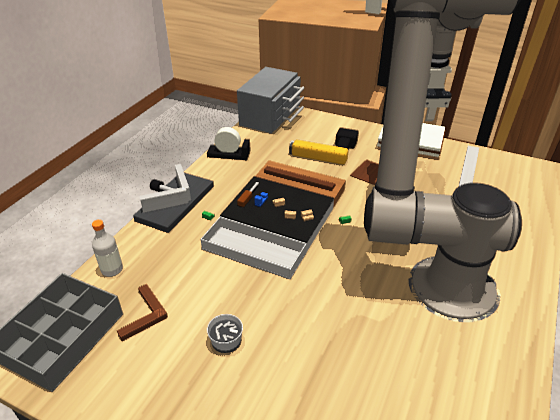

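The scene shows the three tan offcuts on the mat at about (260,203), (275,209) and (278,228). The blue spacer is at (295,236) and the screwdriver at (307,247). The tray is on the left-hand (+y) side. The two green decoys at (217,209) and (356,263) lie on the bench. In the side view the offcuts are at (279,202), (291,214) and (308,214).

```bash
cat > m.py <<'E'
from h import *
def tops(n,p,d,c=None):
    c=c or cam(n);P=cloud(c,d);hsv=cv2.cvtColor(p,cv2.COLOR_BGR2HSV);z=P[...,2]
    near=(d>0)&(np.abs(P[...,0]-.55)<.3)&(np.abs(P[...,1])<.35)
    return P,hsv,near
E
python3 - <<'E'
from m import *
out=[]
for n in ("scene","side"):
    f=np.load(f"{n}0.npz");p,d=f["p"],f["d"];P,h,near=tops(n,p,d)
    z=P[...,2];H,S,V=h[...,0],h[...,1],h[...,2]
    mat=near&(abs(z-.045)<.005)&(V<70)&(S<90)
    nl,lab,st,ce=cv2.connectedComponentsWithStats(mat.astype(np.uint8))
    i=1+st[1:,4].argmax();r=cv2.minAreaRect((P[lab==i][:,:2]*1000).astype(np.float32));print(n,"mat",r,P[lab==i][:,2].mean())
    th=np.deg2rad(r[2]); 
    for name,m in (("offcut",(H>8)&(H<25)&(S>60)&(V>130)&(z>.05)&(z<.08)),("blue",(H>100)&(H<130)&(S>120)&(z>.046)),("amber",(H<14)&(S>120)&(V>40)&(z>.05)&(z<.08)),("light",(S<60)&(V>90)&(z>.046)&(z<.06))):
        nl,lab,st,ce=cv2.connectedComponentsWithStats((m&near).astype(np.uint8),connectivity=4)
        for k in range(1,nl):
            if st[k,4]<12: continue
            q=P[lab==k];hi=q[q[:,2]>np.percentile(q[:,2],60)-.002]
            r=cv2.minAreaRect((q[:,:2]*1000).astype(np.float32))
            print(n,name,st[k,4],ce[k].round(),"c",np.round(r[0]),np.round(r[1]),round(r[2]),"z",q[:,2].min().round(3),q[:,2].max().round(3))
E
```

```text
scene mat ((542.3714599609375, -57.55158996582031), (285.16986083984375, 223.87380981445312), 0.07000722736120224) 0.04537602027632123
scene offcut 45 [259. 201.] c [444. -47.] [33. 23.] 81 z 0.05 0.066
scene offcut 41 [276. 206.] c [490. -26.] [30. 17.] 19 z 0.056 0.067
scene offcut 33 [273. 211.] c [489. -38.] [35. 13.] 16 z 0.05 0.058
scene offcut 45 [278. 224.] c [543. -66.] [32. 14.] 38 z 0.06 0.068
scene offcut 35 [277. 230.] c [550. -73.] [28. 15.] 26 z 0.051 0.058
scene blue 203 [295. 235.] c [594. -46.] [34. 71.] 0 z 0.046 0.079
scene amber 696 [234. 256.] c [ 544. -216.] [240.  31.] 1 z 0.05 0.061
scene amber 225 [313. 242.] c [646. -36.] [25. 60.] 2 z 0.05 0.072
scene light 15 [459. 224.] c [843. 316.] [ 4. 21.] 48 z 0.046 0.059
scene light 32 [291. 257.] c [ 646. -105.] [13. 38.] 14 z 0.047 0.06
scene light 19 [386. 280.] c [846.  23.] [11. 16.] 42 z 0.048 0.058
scene light 33 [274. 364.] c [ 837. -322.] [26.  3.] 16 z 0.047 0.059
side mat ((541.3988037109375, -57.13960266113281), (282.2632141113281, 223.7779541015625), 0.9703158140182495) 0.046025850202403004
side offcut 76 [244. 195.] c [642. -36.] [19. 59.] 1 z 0.065 0.073
side offcut 39 [279. 200.] c [542. -67.] [31. 20.] 35 z 0.058 0.068
side offcut 41 [290. 212.] c [487. -27.] [32. 17.] 15 z 0.061 0.067
side offcut 41 [306. 212.] c [442. -48.] [31. 17.] 40 z 0.059 0.067
side offcut 30 [307. 217.] c [436. -39.] [32. 14.] 38 z 0.05 0.059
side blue 139 [260. 199.] c [605. -61.] [39. 72.] 0 z 0.046 0.079
side amber 378 [299. 176.] c [ 543. -216.] [241.  37.] 1 z 0.05 0.063
side amber 152 [244. 198.] c [643. -34.] [27. 60.] 0 z 0.05 0.073
side light 36 [234. 144.] c [ 831. -294.] [38. 15.] 19 z 0.047 0.06
side light 64 [179. 198.] c [833.  43.] [51. 15.] 47 z 0.046 0.06
side light 25 [116. 259.] c [831. 335.] [ 7. 28.] 7 z 0.046 0.059
```

The plinth is at about (0.542, -0.057), yaw 0.5°. The tray is on the +y side, with the mat edge at y≈0.053. The offcuts are at about (0.440,-0.045), (0.488,-0.031) and (0.545,-0.069), and their tops measure z≈0.066, against 0.063 expected.

The candidates are the tan pieces on the mat at (260,203), (275,209) and (278,228), and the green ones on the bench at (217,209) and (356,263). The tan pieces on the mat fit the description. I'll go above them, turn the hand so the closed fingers face +y, and take a close look with the wrist camera.

>>> play_rows(commands=[{"dx":35.6,"dy":-24.9,"dz":0,"turn":-64.4,"hand":0.6},{"dx":35.6,"dy":-24.9,"dz":0,"turn":-64.4,"hand":0.6},{"dx":35.6,"dy":-24.9,"dz":0,"turn":-64.4,"hand":0.6},{"dx":35.6,"dy":-24.9,"dz":0,"turn":-64.4,"hand":0.6},{"dx":35.6,"dy":-24.9,"dz":0,"turn":-64.4,"hand":0.6},{"dx":35.6,"dy":-24.9,"dz":0,"turn":-64.4,"hand":0.6},{"dx":35.6,"dy":-24.9,"dz":0,"turn":-64.4,"hand":0.6},{"dx":35.6,"dy":-24.9,"dz":0,"turn":-64.4,"hand":0.6},{"dx":35.6,"dy":-24.9,"dz":0,"turn":-64.4,"hand":0.6},{"dx":35.6,"dy":-24.9,"dz":0,"turn":-64.4,"hand":0.6}])

```text
time_s: 1.1
ee_pos: [0.4415, -0.0916, 0.2264]
eef_rot: [-2.215, -2.226, -0.001]
ft_force: [-0.3, 0.4, 0.9]
gripper_width: 0.0167
grasp_force: 0.0
```

>>> play_rows(commands=[{"dx":0,"dy":0,"dz":0,"turn":0,"hand":0.6},{"dx":0,"dy":0,"dz":0,"turn":0,"hand":0.6},{"dx":0,"dy":0,"dz":0,"turn":0,"hand":0.6}])

```text
time_s: 1.4
ee_pos: [0.4398, -0.0962, 0.2266]
eef_rot: [-2.224, -2.219, 0.001]
ft_force: [0.4, -0.2, 0.7]
gripper_width: 0.0063
grasp_force: 0.0
```

Run:
```python
from m import *
s=sensors.sense();c=cam("wrist");p,d=snapshot("wrist");cv2.imwrite("pics/w1.png",p)
R=cv2.Rodrigues(np.array(s["eef_rot"],float))[0]
print(s["time_s"],s["ee_pos"],s["gripper_width"],"tool x",R[:,0].round(3),"y",R[:,1].round(3),np.round(s["joints"],2))
P,h,near=tops("wrist",p,d,c);z=P[...,2];H,S,V=cv2.split(h)
for name,m in (("offcut",(H>8)&(H<25)&(S>60)&(V>110)&(z>.05)&(z<.08)),("blue",(H>100)&(H<130)&(S>120)&(z>.05))):
    nl,lab,st,ce=cv2.connectedComponentsWithStats((m&near).astype(np.uint8))
    for k in range(1,nl):
        if st[k,4]<60: continue
        q=P[lab==k];r=cv2.minAreaRect((q[:,:2]*1000).astype(np.float32))
        print(name,st[k,4],ce[k].round(),np.round(r[0]),np.round(r[1]),round(r[2]),"x",q[:,0].min().round(3),q[:,0].max().round(3),"y",q[:,1].min().round(3),q[:,1].max().round(3),"z",q[:,2].max().round(3))
```

```text
1.4 [ 0.43984757 -0.09615475  0.22662251] 0.0062716418502117574 tool x [ 0.002  1.    -0.   ] y [ 1.    -0.002 -0.   ] [-0.39  0.21  1.72 -0.    1.22 -0.38]
offcut 1442 [486. 133.] [645. -35.] [24. 59.] 1 x 0.633 0.657 y -0.064 -0.006 z 0.069
offcut 795 [326. 128.] [490. -30.] [32. 24.] 15 x 0.471 0.508 y -0.045 -0.015 z 0.065
offcut 765 [278. 144.] [442. -45.] [32. 23.] 45 x 0.423 0.46 y -0.064 -0.026 z 0.064
offcut 728 [378. 166.] [546. -68.] [32. 24.] 45 x 0.527 0.565 y -0.087 -0.049 z 0.065
offcut 1091 [432. 287.] [ 621. -211.] [88. 22.] 0 x 0.577 0.665 y -0.222 -0.199 z 0.058
offcut 159 [277. 289.] [ 440. -212.] [20. 12.] 90 x 0.434 0.446 y -0.222 -0.202 z 0.057
blue 1260 [433. 151.] [599. -54.] [50. 21.] 88 x 0.588 0.609 y -0.079 -0.029 z 0.076
```

View pics/w1.png

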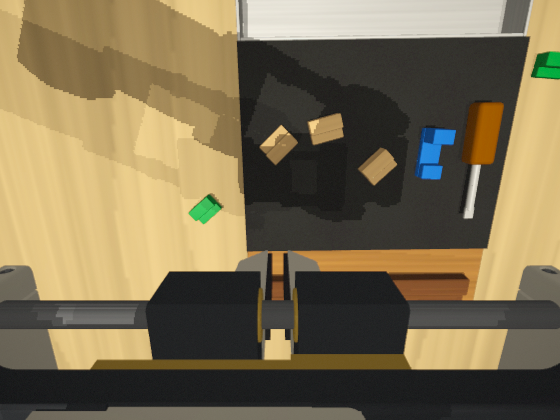

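The close view confirms three tan offcuts on the mat at pixels (278,144), (326,128) and (378,166). They measure 32 x 24 mm with tops at z≈0.064. The green decoys at (205,209) and (547,66) are on the bench.

Tool x points along world +y and tool y along world +x. I'll lower behind the first piece and sweep it.

>>> play_rows(commands=[{"dz":5},{"dz":10},{"dz":14},{"dz":16},{"dz":17.6},{"dz":17.6},{"dz":17.6}])

```text
invalid input
```

>>> play_rows(commands=[{"dx":1},{"dx":2},{"dx":3},{"dx":4},{"dx":5},{"dx":6},{"dx":7},{"dx":8},{"dx":9},{"dx":10}])

```text
invalid input
```

>>> play_rows(commands=[{"dx":1},{"dx":2},{"dx":3},{"dx":4},{"dx":5},{"dx":6},{"dx":6.8},{"dx":6.8},{"dx":6.8},{"dx":6.8,"dz":-4}])

```text
invalid input
```

Nothing moved: every row needs all five fields.

>>> play_rows(commands=[{"dx":0,"dy":0,"dz":5,"turn":0,"hand":0.6},{"dx":0,"dy":0,"dz":10,"turn":0,"hand":0.6},{"dx":0,"dy":0,"dz":14,"turn":0,"hand":0.6},{"dx":0,"dy":0,"dz":16,"turn":0,"hand":0.6},{"dx":0,"dy":0,"dz":17.6,"turn":0,"hand":0.6},{"dx":0,"dy":0,"dz":17.6,"turn":0,"hand":0.6},{"dx":0,"dy":0,"dz":17.6,"turn":0,"hand":0.6}])

```text
time_s: 2.15
ee_pos: [0.4404, -0.0958, 0.051]
eef_rot: [2.223, 2.22, -0.0]
ft_force: [-0.0, -0.1, 0.6]
gripper_width: 0.0059
grasp_force: 0.0
```

>>> play_rows(commands=[{"dx":1,"dy":0,"dz":0,"turn":0,"hand":0.6},{"dx":2,"dy":0,"dz":0,"turn":0,"hand":0.6},{"dx":3,"dy":0,"dz":0,"turn":0,"hand":0.6},{"dx":4,"dy":0,"dz":0,"turn":0,"hand":0.6},{"dx":5,"dy":0,"dz":0,"turn":0,"hand":0.6},{"dx":6,"dy":0,"dz":0,"turn":0,"hand":0.6},{"dx":7,"dy":0,"dz":0,"turn":0,"hand":0.6},{"dx":8,"dy":0,"dz":0,"turn":0,"hand":0.6},{"dx":9,"dy":0,"dz":0,"turn":0,"hand":0.6},{"dx":10,"dy":0,"dz":0,"turn":0,"hand":0.6}])

```text
time_s: 3.15
ee_pos: [0.4403, 0.0057, 0.0507]
eef_rot: [2.221, 2.221, -0.0]
ft_force: [1.1, -0.5, 0.1]
gripper_width: 0.0058
grasp_force: 0.0
```

>>> play_rows(commands=[{"dx":1,"dy":0,"dz":0,"turn":0,"hand":0.6},{"dx":2,"dy":0,"dz":0,"turn":0,"hand":0.6},{"dx":3,"dy":0,"dz":0,"turn":0,"hand":0.6},{"dx":4,"dy":0,"dz":0,"turn":0,"hand":0.6},{"dx":5,"dy":0,"dz":0,"turn":0,"hand":0.6},{"dx":6,"dy":0,"dz":0,"turn":0,"hand":0.6},{"dx":6.8,"dy":0,"dz":0,"turn":0,"hand":0.6},{"dx":6.8,"dy":0,"dz":0,"turn":0,"hand":0.6},{"dx":6.8,"dy":0,"dz":0,"turn":0,"hand":0.6}])

```text
time_s: 4.05
ee_pos: [0.4403, 0.073, 0.0507]
eef_rot: [2.221, 2.222, -0.0]
ft_force: [-0.4, -0.2, -0.5]
gripper_width: 0.0059
grasp_force: 0.0
```

Run:
```python
from m import *
p,d=snapshot("side");q,_=snapshot("scene")
a=cv2.resize(p[150:280,190:360],None,fx=2.3,fy=2.3);b=cv2.resize(q[150:280,180:350],None,fx=2.3,fy=2.3)
cv2.imwrite("pics/s2.png",np.hstack([a,b]))
```

```text
(no output)
```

View pics/s2.png

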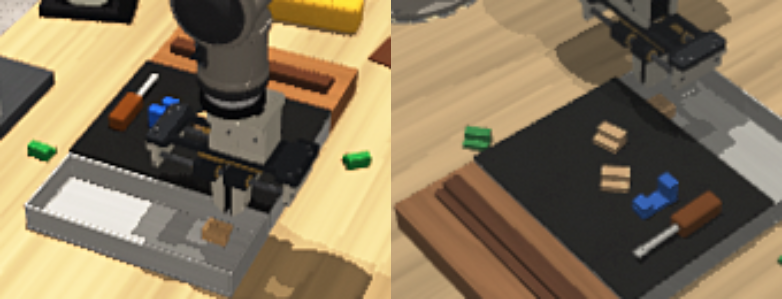

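The picture shows the first offcut lying in the tray, at (215,232) in the left half. The other two are still on the mat. Next is the second piece at x=0.490: rise, go back to y=-0.08, lower and push.

>>> play_rows(commands=[{"dx":0,"dy":0,"dz":-4,"turn":0,"hand":0.6},{"dx":0,"dy":0,"dz":-7,"turn":0,"hand":0.6},{"dx":-4,"dy":2,"dz":-7,"turn":0,"hand":0.6},{"dx":-8,"dy":4,"dz":-7,"turn":0,"hand":0.6},{"dx":-12,"dy":5,"dz":-7,"turn":0,"hand":0.6},{"dx":-15.5,"dy":5,"dz":-7,"turn":0,"hand":0.6},{"dx":-15.5,"dy":5,"dz":-7,"turn":0,"hand":0.6},{"dx":-15.5,"dy":5,"dz":-7,"turn":0,"hand":0.6},{"dx":-15.5,"dy":5,"dz":-3.5,"turn":0,"hand":0.6},{"dx":-15.5,"dy":5,"dz":0,"turn":0,"hand":0.6}])

```text
time_s: 5.15
ee_pos: [0.491, -0.0813, 0.0508]
eef_rot: [2.219, 2.22, 0.002]
ft_force: [-0.2, -0.1, 0.2]
gripper_width: 0.0056
grasp_force: 0.0
```

>>> play_rows(commands=[{"dx":0,"dy":0,"dz":0,"turn":0,"hand":0.6},{"dx":0,"dy":0,"dz":0,"turn":0,"hand":0.6}])

```text
time_s: 5.35
ee_pos: [0.4901, -0.0812, 0.051]
eef_rot: [-2.219, -2.222, 0.001]
ft_force: [-0.0, -0.1, 1.1]
gripper_width: 0.0059
grasp_force: 0.0
```

>>> play_rows(commands=[{"dx":1,"dy":0,"dz":0,"turn":0,"hand":0.6},{"dx":2,"dy":0,"dz":0,"turn":0,"hand":0.6},{"dx":3,"dy":0,"dz":0,"turn":0,"hand":0.6},{"dx":4,"dy":0,"dz":0,"turn":0,"hand":0.6},{"dx":5,"dy":0,"dz":0,"turn":0,"hand":0.6},{"dx":6,"dy":0,"dz":0,"turn":0,"hand":0.6},{"dx":7,"dy":0,"dz":0,"turn":0,"hand":0.6},{"dx":8,"dy":0,"dz":0,"turn":0,"hand":0.6},{"dx":9,"dy":0,"dz":0,"turn":0,"hand":0.6},{"dx":10,"dy":0,"dz":0,"turn":0,"hand":0.6}])

```text
time_s: 6.35
ee_pos: [0.4903, 0.0187, 0.0507]
eef_rot: [-2.221, -2.221, 0.0]
ft_force: [0.2, 0.6, 0.7]
gripper_width: 0.0057
grasp_force: 0.1
```

>>> play_rows(commands=[{"dx":1,"dy":0,"dz":0,"turn":0,"hand":0.6},{"dx":2,"dy":0,"dz":0,"turn":0,"hand":0.6},{"dx":3,"dy":0,"dz":0,"turn":0,"hand":0.6},{"dx":4,"dy":0,"dz":0,"turn":0,"hand":0.6},{"dx":5,"dy":0,"dz":0,"turn":0,"hand":0.6},{"dx":5.5,"dy":0,"dz":0,"turn":0,"hand":0.6},{"dx":5.5,"dy":0,"dz":0,"turn":0,"hand":0.6},{"dx":5.5,"dy":0,"dz":0,"turn":0,"hand":0.6}])

```text
time_s: 7.15
ee_pos: [0.4903, 0.0729, 0.0507]
eef_rot: [2.221, 2.222, -0.0]
ft_force: [0.8, -0.2, 0.4]
gripper_width: 0.0062
grasp_force: 0.0
```

Run:
```python
from m import *
p,d=snapshot("side");q,_=snapshot("scene")
a=cv2.resize(p[150:280,190:360],None,fx=2.3,fy=2.3);b=cv2.resize(q[150:280,180:350],None,fx=2.3,fy=2.3)
cv2.imwrite("pics/s3.png",np.hstack([a,b]))
```

```text
(no output)
```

View pics/s3.png

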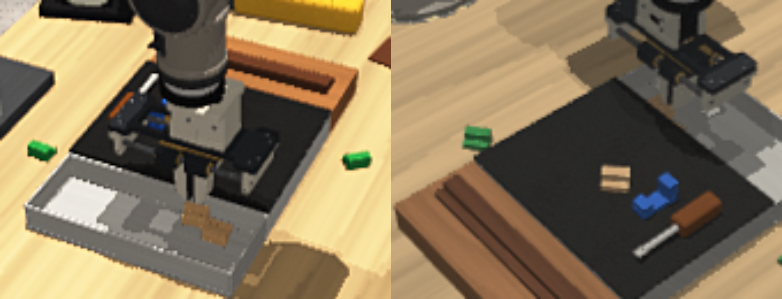

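Two offcuts now lie in the tray, at (197,215) and (215,232) in the left half. The third remains on the mat.

>>> play_rows(commands=[{"dx":0,"dy":0,"dz":-4,"turn":0,"hand":0.6},{"dx":0,"dy":0,"dz":-7,"turn":0,"hand":0.6},{"dx":-4,"dy":2,"dz":-7,"turn":0,"hand":0.6},{"dx":-8,"dy":4,"dz":-7,"turn":0,"hand":0.6},{"dx":-12,"dy":5.3,"dz":-7,"turn":0,"hand":0.6},{"dx":-16,"dy":5.3,"dz":-7,"turn":0,"hand":0.6},{"dx":-19.2,"dy":5.3,"dz":-7,"turn":0,"hand":0.6},{"dx":-19.2,"dy":5.3,"dz":-7,"turn":0,"hand":0.6},{"dx":-19.2,"dy":5.3,"dz":-3.5,"turn":0,"hand":0.6},{"dx":-19.2,"dy":5.3,"dz":0,"turn":0,"hand":0.6}])

```text
time_s: 8.25
ee_pos: [0.544, -0.1196, 0.0508]
eef_rot: [2.221, 2.218, 0.002]
ft_force: [0.7, -0.1, -0.3]
gripper_width: 0.0062
grasp_force: 0.0
```

>>> play_rows(commands=[{"dx":0,"dy":0,"dz":0,"turn":0,"hand":0.6},{"dx":0,"dy":0,"dz":0,"turn":0,"hand":0.6}])

```text
time_s: 8.45
ee_pos: [0.5431, -0.1187, 0.051]
eef_rot: [-2.22, -2.221, 0.001]
ft_force: [0.7, 1.0, 0.7]
gripper_width: 0.0058
grasp_force: 0.0
```

>>> play_rows(commands=[{"dx":1,"dy":0,"dz":0,"turn":0,"hand":0.6},{"dx":2,"dy":0,"dz":0,"turn":0,"hand":0.6},{"dx":3,"dy":0,"dz":0,"turn":0,"hand":0.6},{"dx":4,"dy":0,"dz":0,"turn":0,"hand":0.6},{"dx":5,"dy":0,"dz":0,"turn":0,"hand":0.6},{"dx":6,"dy":0,"dz":0,"turn":0,"hand":0.6},{"dx":7,"dy":0,"dz":0,"turn":0,"hand":0.6},{"dx":8,"dy":0,"dz":0,"turn":0,"hand":0.6},{"dx":9,"dy":0,"dz":0,"turn":0,"hand":0.6},{"dx":10,"dy":0,"dz":0,"turn":0,"hand":0.6}])

```text
time_s: 9.45
ee_pos: [0.5433, -0.0183, 0.0507]
eef_rot: [2.221, 2.221, -0.0]
ft_force: [0.2, -0.2, 0.4]
gripper_width: 0.0061
grasp_force: 0.1
```

>>> play_rows(commands=[{"dx":1,"dy":0,"dz":0,"turn":0,"hand":0.6},{"dx":2,"dy":0,"dz":0,"turn":0,"hand":0.6},{"dx":3,"dy":0,"dz":0,"turn":0,"hand":0.6},{"dx":4,"dy":0,"dz":0,"turn":0,"hand":0.6},{"dx":5,"dy":0,"dz":0,"turn":0,"hand":0.6},{"dx":6,"dy":0,"dz":0,"turn":0,"hand":0.6},{"dx":7,"dy":0,"dz":0,"turn":0,"hand":0.6},{"dx":8,"dy":0,"dz":0,"turn":0,"hand":0.6},{"dx":9,"dy":0,"dz":0,"turn":0,"hand":0.6},{"dx":9.2,"dy":0,"dz":0,"turn":0,"hand":0.6}])

```text
time_s: 10.45
ee_pos: [0.5433, 0.0741, 0.0507]
eef_rot: [-2.22, -2.223, -0.0]
ft_force: [0.2, 0.1, -1.0]
gripper_width: 0.0061
grasp_force: 0.0
```

>>> play_rows(commands=[{"dx":0,"dy":0,"dz":0,"turn":0,"hand":0.6},{"dx":0,"dy":0,"dz":0,"turn":0,"hand":0.6},{"dx":0,"dy":0,"dz":-4,"turn":0,"hand":0.6},{"dx":0,"dy":0,"dz":-8,"turn":0,"hand":0.6},{"dx":-4,"dy":0,"dz":-12,"turn":0,"hand":0.6},{"dx":-8,"dy":0,"dz":-16,"turn":0,"hand":0.6},{"dx":-8,"dy":0,"dz":-17,"turn":0,"hand":0.6},{"dx":-8,"dy":0,"dz":-17,"turn":0,"hand":0.6},{"dx":-8,"dy":0,"dz":-17,"turn":0,"hand":0.6}])

```text
time_s: 11.35
ee_pos: [0.543, -0.0073, 0.2201]
eef_rot: [-2.222, -2.22, 0.0]
ft_force: [-0.6, 1.1, -0.7]
gripper_width: 0.0056
grasp_force: 0.0
```

Run:
```python
from m import *
c=cam("wrist");w,d=snapshot("wrist");P,h,near=tops("wrist",w,d,c);z=P[...,2];H,S,V=cv2.split(h)
for name,m in (("offcut",(H>8)&(H<25)&(S>60)&(V>50)&(z>.003)&(P[...,1]>.045)&(P[...,1]<.17)&(P[...,0]>.4)&(P[...,0]<.69)),("blue",(H>100)&(H<130)&(S>120)&(z>.05))):
    nl,lab,st,ce=cv2.connectedComponentsWithStats((m&near).astype(np.uint8))
    for k in range(1,nl):
        if st[k,4]>80: q=P[lab==k];r=cv2.minAreaRect((q[:,:2]*1000).astype(np.float32));print(name,st[k,4],np.round(r[0]),np.round(r[1]),"z",q[:,2].max().round(3))
p,d=snapshot("side")
a=cv2.resize(p[150:280,190:360],(390,300));cv2.imwrite("pics/s4.png",np.hstack([a,cv2.resize(w,(400,300))]))
```

```text
offcut 751 [457.  81.] [23. 33.] z 0.023
offcut 530 [532.  81.] [18. 34.] z 0.028
offcut 537 [493.  68.] [32. 18.] z 0.028
blue 934 [599. -54.] [50. 20.] z 0.076
```

View pics/s4.png

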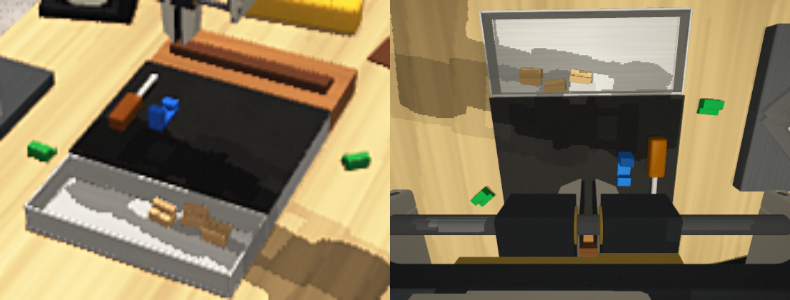

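All three offcuts lie in the tray, at (531,76), (555,86) and (581,76) in the right half. Their tops are at z≤0.028 and their centres at y 0.068–0.081, inside the tray's 0.056–0.162. The spacer has not moved and the arm is clear, so I'm handing in.

```bash
python3 -c "
from cell import ticket
print(ticket.sign_off())"
```

```text
the job is handed in; nothing more can be done
None
```

All three offcuts were swept into the tray, and the job was handed in at about 11.5 s; the sign-off gave no verdict. The spacer measured unmoved, and the screwdriver looked undisturbed in the last pictures.

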